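# Put the rinsed bottle on the drying rack and start the blower

### The arm

A 6-joint arm with a two-finger parallel gripper is mounted at the origin on the work surface. World frame = base frame: x ahead of the robot, y to its left, z up, the work surface at z = 0. Lengths are in mm, angles in rad, forces in N, time in s.
With the tool pointing down it reaches from about 250 to 775 mm from the base axis. Payload 4 kg.
Tool frame: the origin (TCP) lies between the finger pads; the fingertips stand 19 mm ahead of it and the grasp point (between the pads) is the TCP; z points along the fingers, y is the line along which they close (so a half turn about z gives the same grasp; the last joint's range is limited). The gripper opens to 85 mm and grips with 20 to 120 N. Pads are 22 mm wide; open, the fingers measure 114 mm over their backs; the gripper's body (76 mm by 85 mm) begins 54 mm behind the grasp point. The pads swing forward as they close: fully open they stand 13 mm farther back than shut.
Start: joints at [1.136, 0.087, 1.371, -0, 1.684, -0.103], TCP at [179.168, 520.014, 250.341] pointing down, gripper open.
Joint ranges: [-3.1, 3.1], [-0.76, 2.03], [0.27, 2.55], [-1.08, 4.22], [0.17, 2.65], [-2.57, 2.57]. Speed limits (rad/s): [2.79, 2.79, 3.14, 3.14, 3.14, 3.14].

### API

Orientations are given as a unit quaternion [w, x, y, z].
In Python, from bench import get_obs, get_image, camera_info, job_done gives the robot as it stands.
- The arm moves only by the tool drive_tool, never from a script. Its argument "steps" is a list of rows, each a list of 7 numbers: the shift along the tool's x, y, z in mm, then the turn, a rotation vector about the tool's x, y, z in degrees, then the finger opening in mm, from 0 to 85.4. In form: [[x, y, z, wx, wy, wz, jaw], ...]. A call has 1 to 12 rows; each row shifts and turns the commanded pose from where the row before left it, along the tool's axes as they then stand; what a row does not reach is not made up. A row lasts 1/8 s, in which the tool goes at most 62.5 mm and 10.7 degrees, less where a joint would pass 70% of its speed; a pose out of reach is approached as far as the arm can. A call with a gripper value outside its range is refused whole. The fingers move at their own pace and stop on an object; "grip_force" is the grip in N (left out, the last holds). Time passes only in rows, so rows that do not move let the fingers close. It gives the time, the measured TCP pose, the force, the opening and the grip force at its end, in the units of the state.
- get_obs(): the state, without advancing time (a new reading comes with each control period).
- get_image(name): name is "scene" or "top" or "wrist"; returns (picture, depth): 384x512x3 uint8, red, green, blue; 384x512 float32, mm along the optical axis (not along the pixel's ray), 0 where there is no reading.
- camera_info(name): a dict with "fov_y" (degrees; the focal length in pixels is half the picture's height over the tangent of half this angle, whatever the lens; pixels are square), "cx", "cy" (the principal point, pixels), "distortion" ([k1, k2, p1, p2, k3] as OpenCV has them; the pictures are not rectified), "eye" and "orientation" of the camera in the world. Camera axes: x right, y up, looking along -z (the intrinsics and any distortion apply to the point x, -y, -z); pixel columns grow to the right and rows downward; lengths in mm; the calibration is good to about 2 mm. A picture is of the moment at which its call begins: read the wrist's pose just before it. camera_info takes no time and is no camera call; for the wrist camera it gives the pose at the moment of the call.
- job_done(): hands the job in; it is judged then, once.
The state is a dict: "clock": time; "q": joint angles; "joint_vel": joint speeds; "tau": joint torques, N m; "eef_pos": TCP position; "eef_rot": TCP orientation; "contact_force": force on the tool from outside, world axes, zero at the start; "wrist_torque": the same for the moment, N m; "opening": finger opening in mm; "grasp_force": force on a finger pad.
Only numpy, scipy, OpenCV 4.12 (cv2) and the standard library are available. Lean on these libraries where they do the work, as an engineer would, in place of code of your own. Each camera call takes 0.05 s, during which the arm holds its last target. There are 200 camera calls.

### The job

Turn the rinsed square bottle upside down and lower it, without dropping it, over the free tall peg of the drying rack until its mouth rests on the peg's foot. Then let go and turn the rack's timer knob clockwise until its pointer is at the quarter mark, three o'clock on the dial. Leave the two vessels already on the rack and the standing wash bottle where they are.

Things in the scene. Friction and masses are not known exactly. Their poses are not given: they have to be found in the camera images.
- bottle: The rinsed, empty, open bottle, off-white plastic: square body 52 x 52 mm with flat sides, 140 mm long overall, 44 to 77 g. It starts lying on a flat side on the mat, right of the drying rack, mouth roughly towards the rack (left). Origin: halfway along, in the middle of the side it lies on (26 mm from its long axis). x: along the bottle, base to mouth; z: up while it lies.
- bottle_mouth (a point): Centre of the bottle's open rim, on its long axis, 140 mm from the base; axes as the bottle's. From the base, the square body is 109 mm long; then a shoulder narrows it over 10 mm to a round neck 42 mm outside, 36 mm inside and 21 mm long. Upside down, x points straight down.
- bottle_base (a point): Centre of the outside of the bottle's closed base, on the long axis; axes as the bottle's.
- dryer: The drying rack: fixed steel housing, 260 mm deep (x) by 380 mm wide (y), flat deck 60 mm above the bench. Origin: under its centre, on the bench; x from its front (controls) to its back. Three equal tall pegs in a row, 115 mm apart, 55 mm behind the centre; two short pegs (12 mm thick, 32 mm tall, not for bottles) in the front corners at x -74, y +-135 mm; the timer at x -74, y 0.
- peg_free: The free tall peg, the one of the three with nothing on it (any of the three places): a perforated steel tube fixed upright on the deck, 20 mm in diameter with a rounded tip 82 mm above the deck, on a round foot 46 mm across and 4 mm high. Origin: on its axis at deck level, z up.
- peg_free_tip (a point): The very top of the free tall peg, on its axis.
- beaker_b: Steel beaker drying upside down on one of the other tall pegs, 62 mm in diameter (68 mm at the lip), 96 mm tall. Origin: centre of its rim, at deck level. To be left alone.
- beaker_c: Clear plastic beaker drying upside down on the third tall peg, 58 to 66 mm in diameter, 112 mm tall. Origin: centre of its rim, at deck level. To be left alone.
- wash_bottle: Closed round wash bottle with a black cap and spout, standing upright on the bench right of the rack's back, 58 mm in diameter, 182 mm to the top of the spout. Origin: centre of its underside. To be left alone.
- timer (a joint): Angle of the timer knob, rad, growing clockwise seen from above: 0 with its pointer at 12 o'clock on the dial (towards the rack's back, +x), 1.57 at the 3 o'clock quarter mark (the rack's -y side, right seen from the robot). Range 0 to 5.8, light friction (0.03 N m), no spring, stays where left. It starts 0 to 0.35 past 12 o'clock.
- timer_grip (a point): On the timer knob's axis at gripping height, 84 mm above the bench. Black knob: a disc 42 mm across (its top 68 mm above the bench) with a bar on it 40 mm long, 14 mm wide, 25 mm high (top 93 mm above the bench), gripped across the 14 mm. The bar lies along this point's x axis, which points as the white pointer line does and turns with the knob; z up.
Not all that is in view belongs to the job. Leave any red look-alike of the bottle alone.

How it is judged (in metres and radians):
On the way, in this order (a step that is already met when the one before it is completed fails the run):
1. the bottle stands upside down over the free tall peg, its mouth on the peg's foot, let go and at rest (angle between bottle's own x axis and vertical above 3.04 rad and horizontal distance between bottle_mouth and peg_free below 0.012 m and z of bottle_mouth in the frame of peg_free below 0.009 m and contact force between the fingers and bottle below 0.1 N and linear speed of bottle below 0.03 m/s), for 0.2 s.
2. the timer pointer is at the quarter mark, within 12 degrees (value of joint timer between 1.36 and 1.78 rad), for 0.2 s.
At the end, for the whole second after the job is handed in: The bottle stands upside down and at rest over the free tall peg (within 0.1 rad of upright, mouth centre within 12 mm of the peg's axis and less than 9 mm above the deck), the timer reads 1.36 to 1.78 rad, and the two beakers and the wash bottle are within 30 mm of where they started (all of step 2 and angle between bottle's own x axis and vertical above 3.04 rad and horizontal distance between bottle_mouth and peg_free below 0.012 m and z of bottle_mouth in the frame of peg_free below 0.009 m and linear speed of bottle below 0.03 m/s and distance of each of beaker_b, beaker_c, wash_bottle from where it was at the start of the episode below 0.03 m); the robot touches nothing.
It fails at once if the bottle is dropped or thrown: out of the fingers and moving faster than 0.6 m/s (a fall of about 20 mm) (contact force between the fingers and bottle below 0.1 N and linear speed of bottle above 0.6 m/s).
It fails at once if a beaker on the rack or the standing wash bottle is shifted by more than 30 mm (distance of any of beaker_b, beaker_c, wash_bottle from where it was at the start of the episode above 0.03 m).
It also fails if it takes over 61 s, if anything falls off the work surface, if the arm or the gripper's body presses on something with over 40 N, if the wrist force passes 120 N, or if a joint passes its speed limit or range.

## Working session

There is one attempt and no reset: what is moved stays moved. The work goes in short steps, Python scripts to look and compute and a tool call to move; the robot and the scene stay as the last step left them, time stands still between calls to the robot, and variables do not carry over. Pictures are saved under pics/ and viewed, at most 10 in all, crops included, and the job is handed in when it is done.

Besides the shell and the picture viewer there is one more tool, called after "Request:" by a JSON object that holds its "op" and its "data", one argument or row to a line. drive_tool: Moves the arm, as the interface text tells. Its arguments: {"type":"object","properties":{"steps":{"type":"array","items":{"type":"array","items":{"type":"number"}}},"grip_force":{"type":"number"}},"required":["steps"]}

```bash
mkdir -p pics; ls; python3 - <<'E'
from bench import *
import cv2,numpy as np
for n in ("scene","top"):
    im,d=get_image(n); ci=camera_info(n); print(n,ci)
    cv2.imwrite(f"pics/{n}0.png",im[:,:,::-1]); np.savez(f"{n}0.npz",im=im,d=d)
    print((d>0).mean())
o=get_obs(); print(o)
E
```

```text
pics
scene {'fov_y': 55.540234634994654, 'cx': 258.5048986666945, 'cy': 191.4994560297835, 'distortion': array([-0.05450306,  0.        ,  0.        ,  0.        ,  0.        ]), 'eye': array([1284.49206448,  418.88814888,  727.7372352 ]), 'orientation': array([0.34688152, 0.1876506 , 0.44112851, 0.80614273])}
0.9961140950520834
top {'fov_y': 51.51954827564661, 'cx': 259.2424558452998, 'cy': 188.10338478313108, 'distortion': array([-0.01321778,  0.        ,  0.        ,  0.        ,  0.        ]), 'eye': array([ 508.57563549, -219.04802684, 1601.42409656]), 'orientation': array([-0.70587814, -0.02954465,  0.01655518,  0.70752321])}
0.9961751302083334
{'clock': 0.1, 'q': array([ 1.13588936e+00,  8.78991588e-02,  1.37213456e+00,  1.46442402e-05,
        1.68360386e+00, -1.03114656e-01]), 'joint_vel': array([-0.00129896, -0.00341481, -0.00221637,  0.00139097, -0.00017036,
       -0.00124802]), 'tau': array([ 1.79744729e-03, -3.53016901e+01, -3.14218354e+01, -2.11420124e-04,
        7.91994156e-03, -6.18604219e-06]), 'eef_pos': array([178.98650901, 519.61889853, 249.23031731]), 'eef_rot': array([-2.78762015e-04,  1.65135358e-01,  9.86270383e-01, -9.83752452e-04]), 'contact_force': array([0.4163818 , 0.44847811, 0.43630674]), 'wrist_torque': array([-0.01827349,  0.0228182 ,  0.0105605 ]), 'grasp_force': 0.0, 'opening': 85.48034914533484}
```

View pics/scene0.png

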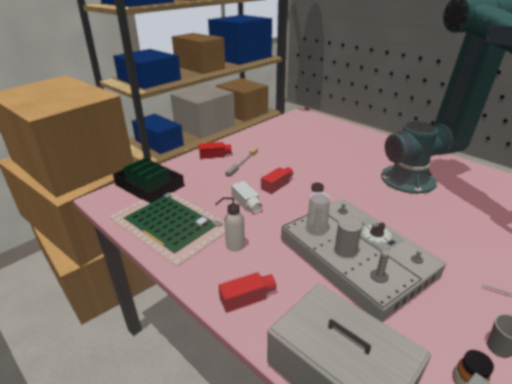

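View pics/top0.png

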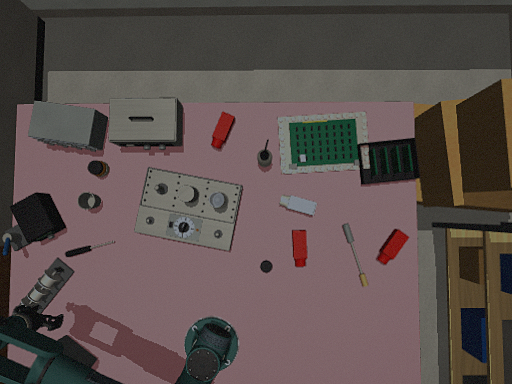

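The bottle is the off-white one, at top (298,206) and scene (246,195), with its neck towards the rack. The red look-alikes are at top (223,130), (300,248) and (392,246). The rack is at top (190,208), with the free peg on its left at (161,188), the beakers at (191,194) and (218,200), and the timer at (184,227). The wash bottle is at (264,157).

```bash
cat > h.py <<'E'
import numpy as np,cv2
from bench import *
from scipy.spatial.transform import Rotation as R
def K(ci,h=384):
    f=h/2/np.tan(np.radians(ci["fov_y"])/2); return np.array([[f,0,ci["cx"]],[0,f,ci["cy"]],[0,0,1]])
def Rc(ci): q=ci["orientation"]; return R.from_quat([q[1],q[2],q[3],q[0]]).as_matrix()
def ray(ci,uv):
    p=cv2.undistortPoints(np.float64(uv).reshape(-1,1,2),K(ci),np.array(ci["distortion"]))[:,0]
    return np.c_[p[:,0],-p[:,1],-np.ones(len(p))]@Rc(ci).T
def atz(ci,uv,z): r=ray(ci,uv); e=ci["eye"]; return e+r*((z-e[2])/r[:,2])[:,None]
def cloud(ci,d):
    v,u=np.mgrid[:384,:512]; uv=np.c_[u.ravel(),v.ravel()]
    return (ci["eye"]+ray(ci,uv)*d.ravel()[:,None]).reshape(384,512,3)
def proj(ci,P):
    c=(np.atleast_2d(P)-ci["eye"])@Rc(ci)*[1,-1,-1]
    return cv2.projectPoints(c,np.zeros(3),np.zeros(3),K(ci),np.array(ci["distortion"]))[0][:,0]
E
python3 - <<'E'
from h import *
ci=camera_info("top"); z=np.load("top0.npz"); im,d=z["im"],z["d"]; P=cloud(ci,d); np.set_printoptions(precision=1,suppress=True)
def win(m,x0,x1,y0,y1):
    w=np.zeros_like(m); w[y0:y1,x0:x1]=m[y0:y1,x0:x1]
    n,l,s,c=cv2.connectedComponentsWithStats(w.astype(np.uint8)); k=1+s[1:,4].argmax(); return l==k
H=P[...,2]
print("bench z",np.median(H[280:300,260:280]), "mat", np.median(H[215:225,265:275]))
b=win(H>25,272,325,185,225); q=P[b]; print("bottle",b.sum(),np.percentile(q[:,2],[5,50,95]))
uv=np.argwhere(b)[:,::-1]; w=atz(ci,uv,45)[:,:2].astype(np.float32); r=cv2.minAreaRect(w); print(r); print(cv2.boxPoints(r))
dk=win((H>45),125,250,155,260); uv=np.argwhere(dk)[:,::-1]; r=cv2.minAreaRect(atz(ci,uv,60)[:,:2].astype(np.float32)); print("rack",r,np.median(P[dk][:,2])); print(cv2.boxPoints(r))
for n,(x0,x1,y0,y1),t,zt in [("pegL",(150,172,176,200),100,142),("B",(178,204,180,208),130,156),("C",(206,232,188,214),140,172),("timer",(170,200,215,240),76,93),("wash",(250,280,135,170),100,150)]:
    m=win(H>t,x0,x1,y0,y1); print(n,m.sum(),P[m].mean(0),P[m].max(0),atz(ci,np.argwhere(m)[:,::-1].mean(0),zt))
im2=cv2.resize(im[130:260,120:330],None,fx=3.8,fy=3.8,interpolation=cv2.INTER_CUBIC); cv2.imwrite("pics/topc.png",im2[:,:,::-1])
E
```

```text
bench z 0.7685851358775153 mat 0.8928150627151581
bottle 471 [39.7 52.1 58.4]
((545.928955078125, -340.7733459472656), (140.78981018066406, 54.98122787475586), 75.77132415771484)
[[ 502.  -402.3]
 [ 555.3 -415.8]
 [ 589.9 -279.3]
 [ 536.6 -265.8]]
rack ((530.7197265625, 86.02972412109375), (380.8526306152344, 259.65374755859375), 78.81131744384766) 61.80564484436172
[[ 366.4  -75.6]
 [ 621.1 -126. ]
 [ 695.   247.6]
 [ 440.3  298. ]]
pegL 36 [604.  174.9 172.6] [ 617.2  199.6 1601.4] [[605.7 183.3 142. ]]
B 241 [584.1  73.5 156. ] [615.4 104.5 165.4] [[584.1  73.5 156. ]]
C 222 [559.7 -42.3 190.7] [ 590.1  -11.1 1601.4] [[560.3 -40.1 172. ]]
timer 48 [459.2  99.8  91.4] [475.5 113.7 101.6] [[459.2  99.5  93. ]]
wash 188 [ 724.  -212.5  148.6] [ 777.1 -187.  1601.4] [[ 723.9 -212.4  150. ]]
```

View pics/topc.png

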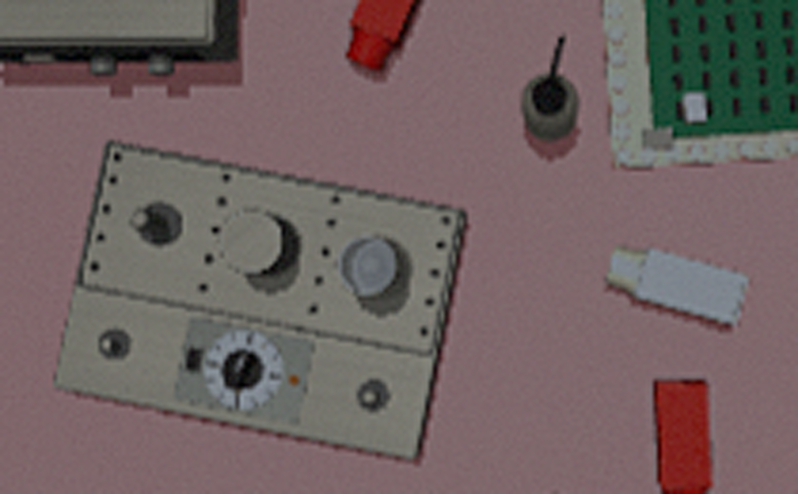

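Confirmed in the crop: the off-white bottle is at crop (680,285) with its neck on the left towards the rack, the left peg at crop (155,222) is free, and the three red look-alikes stay untouched. I'll move now, yawing the tool so the fingers close across the bottle.

Request:
{"op": "drive_tool", "data": {
  "steps": [
    [0, 0, 0, 0, 0, 10.65, 85],
    [0, 0, 0, 0, 0, 10.65, 85],
    [0, 0, 0, 0, 0, 10.65, 85],
    [0, 0, 0, 0, 0, 10.65, 85],
    [0, 0, 0, 0, 0, 10.65, 85],
    [0, 0, 0, 0, 0, 10.65, 85],
    [0, 0, 0, 0, 0, 10.65, 85],
    [0, 0, 0, 0, 0, 10.65, 85],
    [-46.5, 35.4, 0, 0, 0, 0, 85],
    [-46.5, 35.4, 0, 0, 0, 0, 85],
    [-46.5, 35.4, 0, 0, 0, 0, 85],
    [-46.5, 35.4, 0, 0, 0, 0, 85]
  ]
}}

```text
clock: 1.6
eef_pos: [270.9, 303.1, 249.8]
eef_rot: [0.0, 0.789, 0.615, -0.0]
contact_force: [0.4, -0.8, 0.7]
opening: 84.7
grasp_force: 0.0
```

```bash
python3 -c "
from bench import *;o=get_obs();print(o['q'],o['eef_pos'],o['eef_rot'])"
```

```text
[ 7.02020732e-01 -2.38332304e-01  1.67566787e+00 -3.27064884e-04
  1.70465769e+00  9.49224264e-01] [270.93872902 303.14475104 249.8095163 ] [ 1.69997428e-04  7.88902922e-01  6.14517789e-01 -1.93618630e-04]
```

Request:
{"op": "drive_tool", "data": {
  "steps": [
    [-46.5, 35.4, 0, 0, 0, 0, 85],
    [-46.5, 35.4, 0, 0, 0, 0, 85],
    [-46.5, 35.4, 0, 0, 0, 0, 85],
    [-46.5, 35.4, 0, 0, 0, 0, 85],
    [-46.5, 35.4, 0, 0, 0, 0, 85],
    [-46.5, 35.4, 0, 0, 0, 0, 85],
    [-46.5, 35.4, 0, 0, 0, 0, 85],
    [-46.5, 35.4, 0, 0, 0, 0, 85],
    [-46.5, 35.4, 0, 0, 0, 0, 85],
    [-46.5, 35.4, 0, 0, 0, 0, 85],
    [-46.5, 35.4, 0, 0, 0, 0, 85],
    [-46.5, 35.4, 0, 0, 0, 0, 85]
  ]
}}

```text
clock: 3.1
eef_pos: [546.0, -342.0, 249.5]
eef_rot: [-0.001, 0.789, 0.614, 0.0]
contact_force: [0.4, 0.1, 0.9]
opening: 84.8
grasp_force: 0.0
```

```bash
python3 - <<'E'
from h import *
o=get_obs();print(o['q'],o['eef_pos'],o['eef_rot'])
E
```

```text
[-6.47738484e-01  3.00493189e-01  1.12292394e+00  3.78060347e-04
  1.71926969e+00 -3.99487430e-01] [ 545.97219319 -341.985936    249.46620341] [-5.76832941e-04  7.89194075e-01  6.14143613e-01  3.90072932e-05]
```

Request:
{"op": "drive_tool", "data": {
  "steps": [
    [0, 0, 0, 0, -10, 0, 85],
    [0, 0, 0, 0, -10, 0, 85],
    [0, 0, 0, 0, -10, 0, 85],
    [0, 0, 0, 0, -10, 0, 85],
    [0, 0, 0, 0, 0, 0, 85]
  ]
}}

```text
clock: 3.72
eef_pos: [545.6, -337.5, 246.4]
eef_rot: [0.207, 0.74, 0.58, -0.27]
contact_force: [0.1, -0.5, -0.0]
opening: 85.0
grasp_force: 0.0
```

```bash
python3 - <<'E'
from h import *
o=get_obs();print(o['q'],o['eef_pos'],o['eef_rot'])
E
```

```text
[-0.33613921  0.25070756  1.33137474 -0.693914    1.50850907 -0.06812303] [ 545.63792891 -337.45700375  246.40141863] [ 0.20716444  0.7400293   0.57992449 -0.27042025]
```

```bash
cat > kin.py <<'E'
import numpy as np
from scipy.spatial.transform import Rotation as R
from scipy.optimize import least_squares
Y=lambda a:R.from_euler('y',a).as_matrix()
Z=lambda a:R.from_euler('z',a).as_matrix()
D=[([1.13588936,.0878991588,1.37213456,0,1.68360386,-.103114656],[178.98650901,519.61889853,249.23031731],[-2.78762015e-04,.165135358,.986270383,-9.83752452e-04]),
([.702020732,-.238332304,1.67566787,-3.27e-4,1.70465769,.949224264],[270.93872902,303.14475104,249.8095163],[1.7e-4,.788902922,.614517789,-1.936e-4]),
([-.647738484,.300493189,1.12292394,3.78e-4,1.71926969,-.39948743],[545.97219319,-341.985936,249.46620341],[-5.77e-4,.789194075,.614143613,3.9e-5]),
([-.33613921,.25070756,1.33137474,-.693914,1.50850907,-.06812303],[545.63792891,-337.45700375,246.40141863],[.20716444,.7400293,.57992449,-.27042025])]
def fk(q,p):
    r0,lat,h,a,e,f,L=p
    R1=Z(q[0]);R2=R1@Y(q[1]);R3=R2@Y(q[2]);R4=R3@Z(q[3])@Y(q[4]);R6=R4@Z(q[5]+np.pi/2)
    return R1@[r0,lat,h]+R2@[0,0,a]+R3@[e,0,f]+R4@[0,0,L], R6
def fit(D):
    res=lambda p:np.concatenate([fk(q,p)[0]-x for q,x,_ in D]+[.02*(p-p0)])
    p0=np.array([0,57,300,400,0,400,200.]); return least_squares(res,p0,x_scale=100)
def rm(r): return R.from_quat([r[1],r[2],r[3],r[0]]).as_matrix()
if __name__=="__main__":
    s=fit(D);np.set_printoptions(precision=2,suppress=True);print(s.x,s.fun)
    for q,x,r in D: print(np.degrees(np.linalg.norm(R.from_matrix(rm(r).T@fk(q,s.x)[1]).as_rotvec())))
E
python3 kin.py
```

```text
[  2.9   56.58 153.74 448.65 101.34 496.85 305.65] [ 0.03  0.   -0.03  0.13  0.08 -0.09 -0.03 -0.   -0.12 -0.11  0.12  0.3
  0.06 -0.01 -2.93  0.97  2.03  1.94  2.11]
0.000839042629684852
4.781020416431475e-06
2.0397703831680446e-05
6.91958562402733e-07
```

```bash
cat >> kin.py <<'E'
P=fit(D).x
lo=np.array([-3.1,-.76,.27,-1.08,.17,-2.57]);hi=np.array([3.1,2.03,2.55,4.22,2.65,2.57])
def ik(pos,Rm,seed):
    def res(q):
        x,M=fk(q,P); return np.r_[(x-pos)/100,R.from_matrix(Rm.T@M).as_rotvec()]
    s=least_squares(res,np.clip(seed,lo+.01,hi-.01),bounds=(lo,hi)); return s.x,np.abs(s.fun).max()
def goalR(th,flip=1): # tool z at heading th, tool x down (flip 1)
    z=np.array([np.cos(th),np.sin(th),0]); x=np.array([0,0,-1.])*flip; return np.c_[x,np.cross(z,x),z]
E
python3 - <<'E'
from kin import *
np.set_printoptions(precision=2,suppress=True)
rng=np.random.default_rng(0)
for flip in (1,-1):
  for deg in range(-180,180,20):
    out=set()
    for k in range(14):
        s=lo+(hi-lo)*rng.random(6); s[0]=rng.uniform(-1,1.5)
        q,e=ik(np.array([606,186,154.]),goalR(np.radians(deg),flip),s)
        if e<1e-3: out.add(tuple(np.round(q,2)+0.))
    if out: print(flip,deg,*[np.array(o) for o in out])
E
```

```text
1 0 [0.39 0.21 2.21 3.65 0.91 1.24]
1 20 [0.08 0.16 2.27 2.79 0.89 1.8 ]
1 40 [-0.18  0.24  2.17  2.12  1.13  2.18]
1 60 [-0.3   0.38  1.96  1.73  1.41  2.36]
1 80 [-0.31  0.54  1.7   1.49  1.67  2.48]
1 100 [-0.26  0.7   1.41  1.34  1.94  2.56]
-1 0 [ 0.39  0.21  2.21  3.65  0.91 -1.9 ]
-1 20 [ 0.08  0.16  2.27  2.79  0.89 -1.34]
-1 40 [-0.18  0.24  2.17  2.12  1.13 -0.96]
-1 60 [-0.3   0.38  1.96  1.73  1.41 -0.78]
-1 80 [-0.31  0.54  1.7   1.49  1.67 -0.67]
-1 100 [-0.26  0.7   1.41  1.34  1.94 -0.58]
-1 120 [-0.18  0.87  1.11  1.25  2.2  -0.51]
-1 140 [-0.08  1.03  0.82  1.21  2.47 -0.45]
```

Request:
{"op": "drive_tool", "data": {
  "steps": [
    [0, 0, 0, 0, 10, 0, 85],
    [0, 0, 0, 0, 10, 0, 85],
    [0, 0, 0, 0, 10, 0, 85],
    [0, 0, 0, 0, 10, 0, 85],
    [-18, 0, 0, 0, 0, 0, 85],
    [0, 0, 0, 0, 0, 0, 85]
  ]
}}

```text
clock: 4.47
eef_pos: [540.3, -359.8, 250.2]
eef_rot: [0.0, 0.79, 0.613, -0.001]
contact_force: [0.7, 0.2, -1.1]
opening: 84.7
grasp_force: 0.0
```

```bash
python3 - <<'E'
from h import *
np.set_printoptions(precision=2,suppress=True)
ci=camera_info("wrist"); o=get_obs(); im,d=get_image("wrist"); print(o['q'],o['eef_pos'],o['eef_rot'],ci['eye'])
cv2.imwrite("pics/w1.png",im[:,:,::-1]); P=cloud(ci,d); H=P[...,2]
for t in (15,45):
    m=((H>t)&(H<70)&(np.hypot(P[...,0]-546,P[...,1]+341)<95)&(d>0)).astype(np.uint8)
    n,l,s,c=cv2.connectedComponentsWithStats(m);k=1+s[1:,4].argmax();q=P[l==k]
    print(s[k],np.percentile(q,[1,50,99],axis=0)); print(cv2.minAreaRect(q[:,:2].astype(np.float32)))
E
```

```text
[-0.67  0.31  1.11 -0.    1.72 -0.42] [ 540.3  -359.79  250.16] [ 0.    0.79  0.61 -0.  ] [ 559.34 -289.75  372.16]
[ 230   88   50  130 5840] [[ 514.52 -408.02   31.67]
 [ 552.64 -338.76   50.2 ]
 [ 584.93 -274.11   52.03]]
((551.7118530273438, -340.67279052734375), (139.5250701904297, 51.0641975402832), 74.29986572265625)
[ 230   88   50  130 4995] [[ 514.15 -408.4    45.31]
 [ 550.02 -348.06   50.37]
 [ 581.59 -280.01   52.08]]
((551.6083984375, -341.04083251953125), (138.7604217529297, 51.0641975402832), 74.29986572265625)
```

View pics/w1.png

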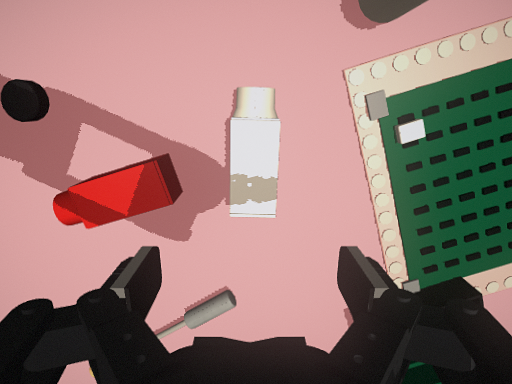

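The wrist view shows the off-white bottle with its mouth at (256,88) and base at (253,216). It measures 139.5 x 51 mm with its top at 51 mm, which matches the description. I'll correct by 6 mm, descend and grip 20 mm to the base side of the middle.

Request:
{"op": "drive_tool", "data": {
  "steps": [
    [1.3, 5.8, 0, 0, 0, 1.35, 85],
    [0, 0, 45, 0, 0, 0, 85],
    [0, 0, 45, 0, 0, 0, 85],
    [0, 0, 45, 0, 0, 0, 85],
    [0, 0, 40, 0, 0, 0, 85],
    [0, 0, 25, 0, 0, 0, 85],
    [0, 0, 15, 0, 0, 0, 85],
    [0, 0, 8, 0, 0, 0, 85],
    [0, 0, 0, 0, 0, 0, 85]
  ],
  "grip_force": 40
}}

```text
clock: 5.65
eef_pos: [547.6, -357.6, 27.6]
eef_rot: [0.0, 0.796, 0.605, 0.0]
contact_force: [0.4, -0.1, 0.5]
opening: 85.4
grasp_force: 0.0
```

Request:
{"op": "drive_tool", "data": {
  "steps": [
    [0, 0, 0, 0, 0, 0, 45],
    [0, 0, 0, 0, 0, 0, 45],
    [0, 0, 0, 0, 0, 0, 45],
    [0, 0, 0, 0, 0, 0, 45],
    [0, 0, 0, 0, 0, 0, 45],
    [0, 0, 0, 0, 0, 0, 45]
  ]
}}

```text
clock: 6.4
eef_pos: [547.8, -358.5, 28.8]
eef_rot: [0.001, 0.796, 0.605, 0.0]
contact_force: [-0.2, -0.4, 5.3]
opening: 51.5
grasp_force: 43.9
```

Request:
{"op": "drive_tool", "data": {
  "steps": [
    [0, 0, -15, 0, 0, 0, 45],
    [0, 0, -30, 0, 0, 0, 45],
    [0, 0, -45, 0, 0, 0, 45],
    [0, 0, -45, 0, 0, 0, 45],
    [0, 0, -45, 0, 0, 0, 45],
    [0, 0, -45, 0, 0, 0, 45],
    [0, 0, -45, 0, 0, 0, 45],
    [0, 0, 0, 0, 0, 0, 45]
  ]
}}

```text
clock: 7.4
eef_pos: [548.0, -358.6, 303.6]
eef_rot: [0.005, 0.796, 0.605, 0.001]
contact_force: [-0.5, -0.8, 0.9]
opening: 51.5
grasp_force: 43.4
```

```bash
cat > plan.py <<'E'
from h import *
from kin import *
np.set_printoptions(precision=1,suppress=True)
def rows(pos,Rs):
    out=[]
    for i in range(len(pos)-1):
        out.append(np.r_[Rs[i].T@(pos[i+1]-pos[i]),np.degrees(R.from_matrix(Rs[i].T@Rs[i+1]).as_rotvec())])
    return np.array(out)
E
python3 - <<'E'
from plan import *
o=get_obs(); q0=o['q']; print(o['eef_pos'],fk(q0,P)[0],o['opening'],o['grasp_force'])
th=np.radians(12); goal=np.array([606,186,270.])-2.8*np.array([np.cos(th),np.sin(th),0])
q1,e=ik(goal,goalR(th),[.2,.17,2.25,3.1,.9,1.6]); print(np.round(q0,2),np.round(q1,2),e)
ql,e2=ik(goal-[0,0,118],goalR(th),q1); print("low",np.round(ql,2),e2)
n=30; Q=q0+np.linspace(0,1,n+1)[:,None]*(q1-q0)
F=[fk(q,P) for q in Q]; pos=np.array([f[0] for f in F]); Rs=[f[1] for f in F]
rw=rows(pos,Rs); print("max",np.linalg.norm(rw[:,:3],axis=1).max(),np.linalg.norm(rw[:,3:],axis=1).max())
for i in range(0,n+1,3): # tcp, mouth and base z, wrist pos
    f=F[i]; print(i,f[0],"mouth",f[0]+f[1]@[88,0,0],"base",f[0]+f[1]@[-52,0,0],"wrist",f[0]-f[1]@[0,0,P[-1]],"tz",f[1][:,2])
E
```

```text
[ 548.  -358.6  303.6] [ 548.1 -358.6  303.1] 51.54457666537278 43.412972800433636
[-0.7  0.3  1.   0.   1.8 -0.4] [ 0.2 -0.1  2.2  3.1  0.5  1.6] 4.753871962748235e-10
low [0.2 0.2 2.3 3.1 0.9 1.6] 5.167657946003601e-10
max 51.10313827273641 9.926432276058108
0 [ 548.1 -358.6  303.1] mouth [ 571.7 -273.9  302.8] base [ 534.1 -408.7  303.3] wrist [ 545.6 -356.7  608.8] tz [ 0. -0. -1.]
3 [ 624.4 -228.3  286. ] mouth [ 650.4 -148.   311. ] base [ 608.9 -275.7  271.3] wrist [ 558.4 -297.2  576.4] tz [ 0.2  0.2 -1. ]
6 [674.4 -93.1 297.7] mouth [703.1 -27.7 349.1] base [ 657.4 -131.8  267.4] wrist [ 562.3 -236.7  543.2] tz [ 0.4  0.5 -0.8]
9 [699.6  28.3 332.7] mouth [732.3  67.3 404.5] base [680.2   5.2 290.3] wrist [ 557.2 -176.6  509.3] tz [ 0.5  0.7 -0.6]
12 [706.2 122.1 379.9] mouth [745.5 126.4 458.5] base [683.  119.5 333.5] wrist [ 543.2 -118.4  474.9] tz [ 0.5  0.8 -0.3]
15 [702.3 181.9 424.9] mouth [749.9 150.9 492.1] base [674.2 200.3 385.2] wrist [520.6 -63.4 440.2] tz [ 0.6  0.8 -0.1]
18 [694.  209.6 453.3] mouth [748.3 151.6 491.1] base [661.9 243.9 430.9] wrist [489.9 -12.8 405.5] tz [0.7 0.7 0.2]
21 [683.7 213.1 454. ] mouth [738.6 144.3 450.8] base [651.3 253.7 455.9] wrist [452.   32.  370.9] tz [0.8 0.6 0.3]
24 [669.1 203.5 421.7] mouth [714.6 143.2 376.4] base [642.2 239.1 448.4] wrist [407.6  70.  336.7] tz [0.9 0.4 0.3]
27 [644.4 191.6 357.7] mouth [670.2 156.6 281.2] base [629.2 212.3 403. ] wrist [358.  100.2 303. ] tz [0.9 0.3 0.2]
30 [603.3 185.4 270. ] mouth [603.3 185.4 182. ] base [603.3 185.4 322. ] wrist [304.3 121.9 270. ] tz [ 1.   0.2 -0. ]
```

```bash
python3 - <<'E'
from plan import *
q0=get_obs()['q']
th=np.radians(12); goal=np.array([606,186,270.])-2.8*np.array([np.cos(th),np.sin(th),0])
q1,e=ik(goal,goalR(th),[.2,.17,2.25,3.1,.9,1.6])
n=30; F=[fk(q,P) for q in q0+np.linspace(0,1,n+1)[:,None]*(q1-q0)]
rw=rows(np.array([f[0] for f in F]),[f[1] for f in F]); np.save("fwd.npy",rw)
for r in rw: print([float(v) for v in np.round(r,1)])
E
```

```text
[47.8, 15.9, 8.9, -3.0, 5.2, 0.8]
[48.4, 11.7, 10.7, -2.5, 5.5, 1.2]
[48.3, 7.3, 12.3, -2.1, 5.8, 1.7]
[47.6, 2.8, 13.7, -1.6, 6.0, 2.2]
[46.0, -1.6, 14.9, -1.1, 6.1, 2.6]
[43.8, -5.8, 15.8, -0.6, 6.2, 3.1]
[41.0, -9.7, 16.5, -0.1, 6.2, 3.6]
[37.5, -13.2, 16.8, 0.3, 6.1, 4.1]
[33.5, -16.0, 16.8, 0.7, 6.0, 4.6]
[29.2, -18.2, 16.5, 1.0, 5.8, 5.1]
[24.6, -19.7, 15.8, 1.3, 5.6, 5.5]
[19.9, -20.3, 14.8, 1.5, 5.3, 6.0]
[15.2, -20.2, 13.5, 1.7, 5.1, 6.4]
[10.8, -19.2, 11.9, 1.8, 4.8, 6.8]
[6.8, -17.6, 10.0, 1.9, 4.5, 7.2]
[3.4, -15.2, 8.0, 1.9, 4.3, 7.6]
[0.6, -12.3, 5.7, 1.9, 4.0, 7.9]
[-1.4, -8.9, 3.3, 1.8, 3.8, 8.2]
[-2.6, -5.3, 0.9, 1.7, 3.6, 8.4]
[-2.8, -1.5, -1.6, 1.6, 3.5, 8.6]
[-2.1, 2.1, -4.1, 1.4, 3.4, 8.8]
[-0.5, 5.5, -6.4, 1.3, 3.4, 8.9]
[1.9, 8.5, -8.7, 1.2, 3.3, 9.0]
[5.0, 10.8, -10.8, 1.0, 3.4, 9.1]
[8.6, 12.5, -12.6, 1.0, 3.4, 9.2]
[12.7, 13.3, -14.3, 0.9, 3.5, 9.2]
[17.0, 13.1, -15.6, 0.9, 3.6, 9.2]
[21.4, 12.1, -16.6, 0.9, 3.7, 9.1]
[25.5, 10.1, -17.4, 1.0, 3.8, 9.1]
[29.3, 7.3, -17.8, 1.1, 3.9, 9.0]
```

Request:
{"op": "drive_tool", "data": {
  "steps": [
    [47.8, 15.9, 8.9, -3.0, 5.2, 0.8, 45],
    [48.4, 11.7, 10.7, -2.5, 5.5, 1.2, 45],
    [48.3, 7.3, 12.3, -2.1, 5.8, 1.7, 45],
    [47.6, 2.8, 13.7, -1.6, 6.0, 2.2, 45],
    [46.0, -1.6, 14.9, -1.1, 6.1, 2.6, 45],
    [43.8, -5.8, 15.8, -0.6, 6.2, 3.1, 45],
    [41.0, -9.7, 16.5, -0.1, 6.2, 3.6, 45],
    [37.5, -13.2, 16.8, 0.3, 6.1, 4.1, 45],
    [33.5, -16.0, 16.8, 0.7, 6.0, 4.6, 45],
    [29.2, -18.2, 16.5, 1.0, 5.8, 5.1, 45]
  ]
}}

```text
clock: 8.65
eef_pos: [702.2, 64.8, 341.9]
eef_rot: [-0.276, 0.791, 0.342, 0.425]
contact_force: [0.7, -0.1, -0.6]
opening: 51.6
grasp_force: 43.4
```

Request:
{"op": "drive_tool", "data": {
  "steps": [
    [24.6, -19.7, 15.8, 1.3, 5.6, 5.5, 45],
    [19.9, -20.3, 14.8, 1.5, 5.3, 6.0, 45],
    [15.2, -20.2, 13.5, 1.7, 5.1, 6.4, 45],
    [10.8, -19.2, 11.9, 1.8, 4.8, 6.8, 45],
    [6.8, -17.6, 10.0, 1.9, 4.5, 7.2, 45],
    [3.4, -15.2, 8.0, 1.9, 4.3, 7.6, 45],
    [0.6, -12.3, 5.7, 1.9, 4.0, 7.9, 45],
    [-1.4, -8.9, 3.3, 1.8, 3.8, 8.2, 45],
    [-2.6, -5.3, 0.9, 1.7, 3.6, 8.4, 45],
    [-2.8, -1.5, -1.6, 1.6, 3.5, 8.6, 45]
  ]
}}

```text
clock: 9.9
eef_pos: [687.0, 213.7, 452.3]
eef_rot: [0.698, -0.575, 0.221, -0.365]
contact_force: [-0.1, -0.4, -0.7]
opening: 51.4
grasp_force: 43.4
```

```bash
python3 - <<'E'
from plan import *
o=get_obs(); f=fk(o['q'],P); print(np.round(o['q'],2),o['eef_pos'],f[0]-o['eef_pos'],o['grasp_force'],o['contact_force'])
rw=np.load("fwd.npy")[20:]; x=o['eef_pos'];M=rm(o['eef_rot'])
for r in rw: x=x+M@r[:3]; M=M@R.from_rotvec(np.radians(r[3:])).as_matrix()
print("predicted end",x,M)
E
```

```text
[-0.1  0.   1.8  2.1  0.9  0.9] [687.  213.7 452.3] [-0.2 -0.1  0.9] 43.38412966579199 [-0.1 -0.4 -0.7]
predicted end [600.3 187.  265.9] [[-0.  -0.2  1. ]
 [ 0.   1.   0.2]
 [-1.   0.  -0. ]]
```

Tracking is good and the model holds, so I'll continue to above the peg.

Request:
{"op": "drive_tool", "data": {
  "steps": [
    [-2.1, 2.1, -4.1, 1.4, 3.4, 8.8, 45],
    [-0.5, 5.5, -6.4, 1.3, 3.4, 8.9, 45],
    [1.9, 8.5, -8.7, 1.2, 3.3, 9.0, 45],
    [5.0, 10.8, -10.8, 1.0, 3.4, 9.1, 45],
    [8.6, 12.5, -12.6, 1.0, 3.4, 9.2, 45],
    [12.7, 13.3, -14.3, 0.9, 3.5, 9.2, 45],
    [17.0, 13.1, -15.6, 0.9, 3.6, 9.2, 45],
    [21.4, 12.1, -16.6, 0.9, 3.7, 9.1, 45],
    [25.5, 10.1, -17.4, 1.0, 3.8, 9.1, 45],
    [29.3, 7.3, -17.8, 1.1, 3.9, 9.0, 45],
    [0, 0, 0, 0, 0, 0, 45],
    [0, 0, 0, 0, 0, 0, 45]
  ]
}}

```text
clock: 11.4
eef_pos: [602.2, 185.7, 268.6]
eef_rot: [0.702, -0.075, 0.704, 0.077]
contact_force: [0.1, 0.1, 0.6]
opening: 51.5
grasp_force: 43.4
```

```bash
python3 - <<'E'
from plan import *
o=get_obs(); print(np.round(o['q'],2),o['eef_pos'],o['opening'],o['grasp_force']);M=rm(o['eef_rot']);np.set_printoptions(precision=3,suppress=True);print(M)
ims=[]
for n,pt in (("scene",[606,186,160]),("top",[606,186,200]),("wrist",None)):
    ci=camera_info(n); im,d=get_image(n); np.savez(n+"1.npz",im=im,d=d,**{k:ci[k] for k in ci})
    if pt: u,v=proj(ci,pt)[0].astype(int); im=im[max(v-45,0):v+45,max(0,u-45):u+45]
    ims.append(cv2.resize(im,(266,266) if pt else (266,200),interpolation=cv2.INTER_CUBIC))
ims[2]=np.vstack([ims[2],np.zeros((66,266,3),np.uint8)])
cv2.imwrite("pics/abv.png",np.hstack(ims)[:,:,::-1])
E
```

```text
[ 0.2 -0.2  2.2  3.1  0.5  1.6] [602.2 185.7 268.6] 51.517493631147005 43.394858948886395
[[-0.004 -0.213  0.977]
 [ 0.003  0.977  0.213]
 [-1.     0.003 -0.003]]
```

View pics/abv.png

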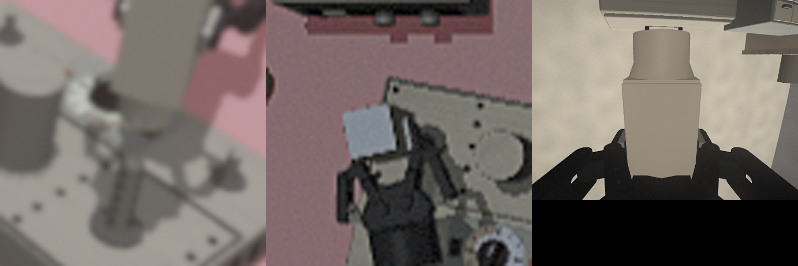

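The composite shows the scene view (left), top view (middle) and wrist view (right). The bottle is upright, mouth down, above the peg. Next I'll check the offset between them from the depth data.

```bash
python3 - <<'E'
from plan import *
# peg from scene0 depth
for n in ("scene","top"):
    ci=camera_info(n); z=np.load(n+"0.npz"); Pc=cloud(ci,z["d"])
    m=(Pc[...,2]>75)&(Pc[...,2]<138)&(np.hypot(Pc[...,0]-606,Pc[...,1]-186)<28)&(z["d"]>0); q=Pc[m]
    # shift residual calibration: deck height
    k=(np.hypot(Pc[...,0]-606,Pc[...,1]-186)<60)&(Pc[...,2]<75)&(z["d"]>0)
    s=least_squares(lambda c:np.hypot(q[:,0]-c[0],q[:,1]-c[1])-10,[606,186],loss="soft_l1",f_scale=2)
    print(n,m.sum(),"peg",s.x,np.abs(s.fun).mean(),"deck",np.median(Pc[k][:,2]))
    z=np.load(n+"1.npz"); Pc=cloud(ci,z["d"])
    m=(np.hypot(Pc[...,0]-606,Pc[...,1]-186)<55)&(z["d"]>0)&(Pc[...,2]>(290 if n=="top" else 190))&(Pc[...,2]<(335 if n=="top" else 330))
    if n=="top":
        m=m&(Pc[...,2]>310); l=cv2.connectedComponentsWithStats(m.astype(np.uint8)); k=1+l[2][1:,4].argmax(); m=l[1]==k
        q=Pc[m]; print("base z",np.median(q[:,2]),cv2.minAreaRect(atz(ci,np.argwhere(m)[:,::-1],320)[:,:2].astype(np.float32)))
    else:
        q=Pc[m]; print("scene bottle",m.sum(),np.percentile(q,[2,50,98],axis=0))
        # neck: circle of radius 21 fit
        m=(Pc[...,2]>183)&(Pc[...,2]<200)&(np.hypot(Pc[...,0]-606,Pc[...,1]-186)<40)&(z["d"]>0); q=Pc[m]
        s=least_squares(lambda c:np.hypot(q[:,0]-c[0],q[:,1]-c[1])-21,[606,186],loss="soft_l1",f_scale=2); print("neck",len(q),s.x,np.abs(s.fun).mean())
ci=camera_info("scene"); print(proj(ci,[[606,186,142],[606,186,64]]))
ci=camera_info("top"); print(proj(ci,[[606,186,142]]))
E
```

```text
scene 178 peg [609.  189.5] 0.838156255917567 deck 59.96418610494197
scene bottle 1776 [[568.7 149.6 195.4]
 [625.8 194.4 276.2]
 [635.3 221.4 321.1]]
neck 112 [603.9 187.7] 0.8066036137707491
top 34 peg [608.2 189.3] 0.9295027319987011 deck 61.52731494776128
base z 322.65836642830163 ((602.5888671875, 185.16656494140625), (53.31740951538086, 55.588233947753906), 12.412530899047852)
[[384.3 249.9]
 [378.4 273.2]]
[[156.9 187.8]]
```

Request:
{"op": "drive_tool", "data": {
  "steps": [
    [0, 1.6, 5.5, 0, 0, 0, 45],
    [10, 0, 0, 0, 0, 0, 45],
    [15, 0, 0, 0, 0, 0, 45],
    [12, 0, 0, 0, 0, 0, 45],
    [8, 0, 0, 0, 0, 0, 45],
    [8, 0, 0, 0, 0, 0, 45],
    [8, 0, 0, 0, 0, 0, 45],
    [0, 0, 0, 0, 0, 0, 45]
  ]
}}

```text
clock: 12.55
eef_pos: [606.5, 188.7, 205.9]
eef_rot: [0.701, -0.074, 0.705, 0.077]
contact_force: [-0.7, -0.3, -0.6]
opening: 51.9
grasp_force: 43.4
```

```bash
python3 - <<'E'
from plan import *
o=get_obs(); print(o['eef_pos'],o['contact_force'],o['wrist_torque'],o['grasp_force']); M=rm(o['eef_rot']); print(M)
c=np.array([607,188]); h=o['eef_pos'][2]-88
ci=camera_info("scene"); im,d=get_image("scene"); Pc=cloud(ci,d); r=np.hypot(Pc[...,0]-c[0],Pc[...,1]-c[1])
for nm,z0,z1,rad in (("neck",h+2,h+18,21),("peg",70,h-8,10)):
    m=(Pc[...,2]>z0)&(Pc[...,2]<z1)&(r<(40 if rad>20 else 25))&(d>0); q=Pc[m]
    s=least_squares(lambda c:np.hypot(q[:,0]-c[0],q[:,1]-c[1])-rad,c,loss="soft_l1",f_scale=2); print(nm,len(q),s.x,np.abs(s.fun).mean())
u,v=proj(ci,[607,188,130])[0].astype(int); cv2.imwrite("pics/low.png",cv2.resize(im[v-50:v+40,u-50:u+50],None,fx=5,fy=5,interpolation=cv2.INTER_CUBIC)[:,:,::-1])
E
```

```text
[606.5 188.7 205.9] [-0.7 -0.3 -0.6] [-0.2  0.5 -0. ] 43.389528170228004
[[-0.  -0.2  1. ]
 [ 0.   1.   0.2]
 [-1.   0.  -0. ]]
neck 86 [607.3 190.1] 0.7703627259900973
peg 102 [609.1 189.5] 0.7105179338078614
```

View pics/low.png

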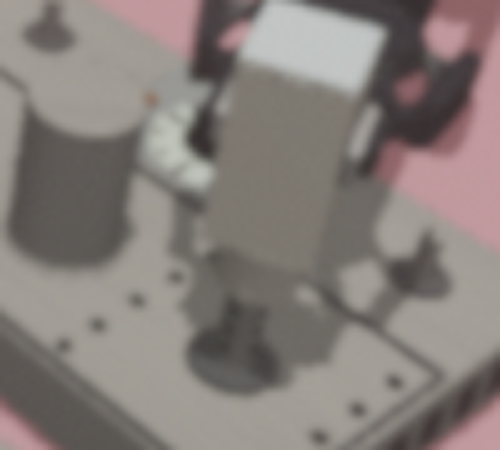

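In this scene crop the mouth (crop 245,275) is over the peg, with the foot below at (232,362). The offset is under 2 mm, so I'll lower further.

Request:
{"op": "drive_tool", "data": {
  "steps": [
    [0, 0, 1.6, 0, 0, 0, 45],
    [10, 0, 0, 0, 0, 0, 45],
    [10, 0, 0, 0, 0, 0, 45],
    [10, 0, 0, 0, 0, 0, 45],
    [8, 0, 0, 0, 0, 0, 45],
    [6, 0, 0, 0, 0, 0, 45],
    [3, 0, 0, 0, 0, 0, 45],
    [0, 0, 0, 0, 0, 0, 45]
  ]
}}

```text
clock: 13.6
eef_pos: [608.0, 189.3, 159.8]
eef_rot: [0.701, -0.074, 0.705, 0.077]
contact_force: [0.1, 0.3, -0.5]
opening: 51.7
grasp_force: 43.4
```

Request:
{"op": "drive_tool", "data": {
  "steps": [
    [2, 0, 0, 0, 0, 0, 45],
    [0, 0, 0, 0, 0, 0, 45]
  ]
}}

```text
clock: 13.85
eef_pos: [608.0, 189.3, 158.2]
eef_rot: [0.701, -0.074, 0.705, 0.077]
contact_force: [-0.4, 1.0, -1.1]
opening: 51.2
grasp_force: 43.4
```

Request:
{"op": "drive_tool", "data": {
  "steps": [
    [2, 0, 0, 0, 0, 0, 45],
    [0, 0, 0, 0, 0, 0, 45]
  ]
}}

```text
clock: 14.1
eef_pos: [607.9, 189.3, 155.9]
eef_rot: [0.701, -0.074, 0.705, 0.077]
contact_force: [-0.1, -0.0, -0.9]
opening: 51.8
grasp_force: 43.4
```

Request:
{"op": "drive_tool", "data": {
  "steps": [
    [2, 0, 0, 0, 0, 0, 45],
    [0, 0, 0, 0, 0, 0, 45]
  ]
}}

```text
clock: 14.35
eef_pos: [607.9, 189.2, 153.7]
eef_rot: [0.701, -0.074, 0.705, 0.077]
contact_force: [0.7, -0.6, -0.7]
opening: 51.6
grasp_force: 43.4
```

Request:
{"op": "drive_tool", "data": {
  "steps": [
    [1.5, 0, 0, 0, 0, 0, 45],
    [0, 0, 0, 0, 0, 0, 45]
  ]
}}

```text
clock: 14.6
eef_pos: [607.9, 189.3, 152.3]
eef_rot: [0.701, -0.074, 0.705, 0.077]
contact_force: [0.1, -0.4, 0.1]
opening: 51.6
grasp_force: 43.4
```

Request:
{"op": "drive_tool", "data": {
  "steps": [
    [1, 0, 0, 0, 0, 0, 45],
    [0, 0, 0, 0, 0, 0, 45]
  ]
}}

```text
clock: 14.85
eef_pos: [608.0, 189.3, 151.9]
eef_rot: [0.702, -0.074, 0.704, 0.077]
contact_force: [0.3, -0.4, 1.2]
opening: 51.7
grasp_force: 43.4
```

Request:
{"op": "drive_tool", "data": {
  "steps": [
    [1, 0, 0, 0, 0, 0, 45],
    [0, 0, 0, 0, 0, 0, 45]
  ]
}}

```text
clock: 15.1
eef_pos: [608.2, 189.4, 151.8]
eef_rot: [0.702, -0.074, 0.704, 0.077]
contact_force: [-0.9, -0.3, 4.1]
opening: 52.2
grasp_force: 43.6
```

The bottle has bottomed out on the foot at TCP z 151.8, as predicted. Releasing.

Request:
{"op": "drive_tool", "data": {
  "steps": [
    [0, 0, 0, 0, 0, 0, 56],
    [0, 0, 0, 0, 0, 0, 62],
    [0, 0, 0, 0, 0, 0, 70],
    [0, 0, 0, 0, 0, 0, 76],
    [0, 0, 0, 0, 0, 0, 76],
    [0, 0, 0, 0, 0, 0, 76],
    [0, 0, 0, 0, 0, 0, 76]
  ]
}}

```text
clock: 15.98
eef_pos: [607.9, 189.3, 150.5]
eef_rot: [0.701, -0.074, 0.705, 0.077]
contact_force: [0.0, 0.4, -0.2]
opening: 76.0
grasp_force: 0.0
```

```bash
python3 - <<'E'
from plan import *
o=get_obs(); print(np.round(o['q'],2),o['eef_pos'],o['contact_force'],o['grasp_force'],o['opening'])
c=np.array([608,189])
for n in ("scene","top"):
    ci=camera_info(n); im,d=get_image(n); Pc=cloud(ci,d); r=np.hypot(Pc[...,0]-c[0],Pc[...,1]-c[1])
    if n=="scene":
        m=(Pc[...,2]>66)&(Pc[...,2]<83)&(r<30)&(d>0); q=Pc[m]
        s=least_squares(lambda c:np.hypot(q[:,0]-c[0],q[:,1]-c[1])-21,c,loss="soft_l1",f_scale=2); print("neck",len(q),s.x,np.abs(s.fun).mean())
        u,v=proj(ci,[608,189,130])[0].astype(int); cv2.imwrite("pics/rel.png",cv2.resize(im[v-50:v+40,u-50:u+50],None,fx=5,fy=5,interpolation=cv2.INTER_CUBIC)[:,:,::-1])
    else:
        m=(Pc[...,2]>194)&(Pc[...,2]<215)&(r<50)&(d>0); print("base",np.median(Pc[m][:,2]),cv2.minAreaRect(atz(ci,np.argwhere(m)[:,::-1],204)[:,:2].astype(np.float32)))
E
```

```text
[0.2 0.2 2.2 3.1 0.8 1.6] [607.9 189.3 150.5] [ 0.   0.4 -0.2] 0.0 75.9994939292153
neck 86 [609.4 190.9] 0.7406509315658149
base 205.08305513578966 ((607.23828125, 189.48214721679688), (52.99888610839844, 53.64141082763672), 12.31303596496582)
```

View pics/rel.png

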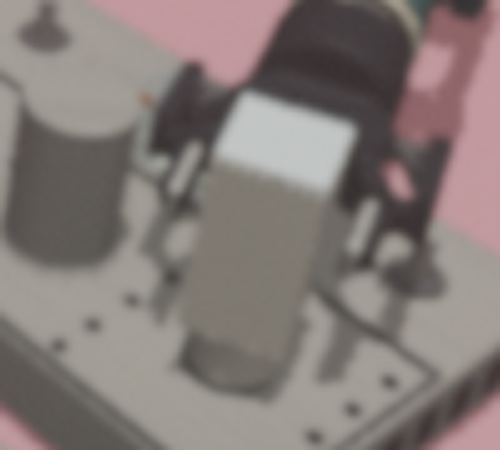

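The crop shows the bottle upright on the peg's foot (crop 225,365), free of both fingers. Its base reads 205 mm where 204 is expected. I'll back out along the tool axis, then rise.

Request:
{"op": "drive_tool", "data": {
  "steps": [
    [0, 0, -15, 0, 0, 0, 76],
    [0, 0, -30, 0, 0, 0, 76],
    [0, 0, -30, 0, 0, 0, 76],
    [0, 0, -30, 0, 0, 0, 76],
    [0, 0, -15, 0, 0, 0, 76],
    [-40, 0, 0, 0, 0, 0, 76],
    [-40, 0, 0, 0, 0, 0, 76],
    [-40, 0, 0, 0, 0, 0, 76],
    [-20, 0, 0, 0, 0, 0, 76],
    [0, 0, 0, 0, 0, 0, 76]
  ]
}}

```text
clock: 17.32
eef_pos: [490.9, 163.1, 293.8]
eef_rot: [0.703, -0.074, 0.703, 0.077]
contact_force: [0.3, -0.7, 0.1]
opening: 76.2
grasp_force: 0.0
```

```bash
python3 - <<'E'
from plan import *
o=get_obs(); q0=o['q']; print(q0,o['eef_pos'])
ya=1.376-.17 # tool y heading: bar heading(-0.195-theta)+90deg
Rg=np.c_[[np.cos(ya+np.pi/2),np.sin(ya+np.pi/2),0],[np.cos(ya),np.sin(ya),0],[0,0,-1]]
Rg[:,0]=np.cross(Rg[:,1],Rg[:,2])
q1,e=ik(np.array([450,95,260.]),Rg,[.1,0,1.4,0,1.7,-1.1]); print(q1,e)
# via raised mid joint pose to keep hand high
n=33; F=[fk(q,P) for q in q0+np.linspace(0,1,n+1)[:,None]*(q1-q0)]
for i in range(0,n+1,3): f=F[i]; print(i,f[0],"tip",f[0]+f[1]@[0,0,19],"wrist",f[0]-f[1]@[0,0,P[-1]])
rw=rows(np.array([f[0] for f in F]),[f[1] for f in F]); print("max",np.linalg.norm(rw[:,:3],axis=1).max(),np.linalg.norm(rw[:,3:],axis=1).max())
for r in rw: print([float(v) for v in np.round(r,1)])
np.save("back.npy",rw)
E
```

```text
[ 0.2 -0.6  2.4  3.1  0.3  1.6] [490.9 163.1 293.8]
[ 0.1 -0.1  1.6 -0.   1.7 -1.1] 3.4106051316484808e-15
0 [490.8 163.1 294.8] tip [509.4 167.1 294.9] wrist [192.1  98.1 294.5]
3 [504.1 195.7 367.1] tip [522.  201.6 369.9] wrist [217.2 100.8 321.5]
6 [504.2 241.4 422.5] tip [520.5 250.  427.1] wrist [242.1 102.8 348.1]
9 [494.  292.4 454.3] tip [508.2 304.1 459.2] wrist [266.8 104.2 374.4]
12 [478.1 339.5 459.5] tip [489.7 354.1 463.2] wrist [291.2 105.1 400.2]
15 [461.3 373.5 439.9] tip [470.4 390.1 440.8] wrist [315.3 105.3 425.5]
18 [447.7 386.4 401.2] tip [454.5 403.9 398.1] wrist [339.  105.  450.4]
21 [440.1 373.3 352.5] tip [444.9 390.  344.9] wrist [362.2 104.1 474.7]
24 [438.7 332.9 304.7] tip [442.1 347.2 292.6] wrist [385.  102.6 498.4]
27 [442.2 268.1 268.2] tip [444.4 278.5 252.4] wrist [407.2 100.6 521.5]
30 [447.3 185.7 251.6] tip [448.4 191.1 233.5] wrist [428.9  98.1 543.9]
33 [450.  95. 260.] tip [450.  95. 241.] wrist [450.   95.  565.7]
max 31.000968818501367 10.492989594984786
[-25.4, 7.7, 7.8, -1.3, -3.2, -9.9]
[-25.1, 5.4, 8.2, -1.2, -3.3, -9.9]
[-24.4, 3.3, 
[... 431 characters left out ...]
4, -1.5, 4.1, 0.7, -4.4, -8.6]
[-13.7, -1.2, 3.2, 0.9, -4.5, -8.5]
[-14.3, -0.9, 2.2, 1.2, -4.5, -8.3]
[-15.1, -0.9, 1.1, 1.5, -4.6, -8.1]
[-16.0, -1.2, 0.1, 1.8, -4.6, -7.9]
[-17.0, -1.7, -0.9, 2.1, -4.6, -7.6]
[-18.1, -2.5, -1.9, 2.4, -4.5, -7.4]
[-19.1, -3.7, -2.9, 2.7, -4.5, -7.1]
[-20.0, -5.2, -3.8, 3.1, -4.4, -6.9]
[-20.7, -6.9, -4.7, 3.4, -4.2, -6.6]
[-21.2, -8.9, -5.5, 3.8, -4.0, -6.3]
[-21.4, -11.1, -6.2, 4.1, -3.8, -6.0]
[-21.3, -13.5, -6.8, 4.4, -3.5, -5.7]
[-20.8, -15.9, -7.3, 4.7, -3.2, -5.5]
[-20.0, -18.3, -7.8, 4.9, -2.8, -5.1]
[-18.8, -20.7, -8.1, 5.2, -2.4, -4.8]
[-17.2, -22.9, -8.4, 5.3, -2.0, -4.5]
[-15.3, -25.0, -8.5, 5.5, -1.5, -4.2]
[-13.0, -26.8, -8.6, 5.6, -1.0, -3.9]
```

Request:
{"op": "drive_tool", "data": {
  "steps": [
    [-25.4, 7.7, 7.8, -1.3, -3.2, -9.9, 76],
    [-25.1, 5.4, 8.2, -1.2, -3.3, -9.9, 76],
    [-24.4, 3.3, 8.6, -1.1, -3.4, -9.8, 76],
    [-23.5, 1.5, 8.8, -1.0, -3.4, -9.8, 76],
    [-22.4, -0.1, 8.9, -0.9, -3.5, -9.7, 76],
    [-21.1, -1.4, 8.9, -0.8, -3.6, -9.7, 76],
    [-19.7, -2.4, 8.8, -0.7, -3.7, -9.6, 76],
    [-18.3, -3.0, 8.6, -0.5, -3.8, -9.5, 76],
    [-17.0, -3.4, 8.3, -0.4, -3.9, -9.4, 76],
    [-15.8, -3.5, 7.8, -0.2, -4.0, -9.3, 76],
    [-14.8, -3.3, 7.3, -0.1, -4.1, -9.2, 76]
  ]
}}

```text
clock: 18.7
eef_pos: [485.2, 326.1, 452.9]
eef_rot: [0.656, -0.618, 0.105, -0.42]
contact_force: [0.8, -0.5, 0.2]
opening: 75.8
grasp_force: 0.0
```

Request:
{"op": "drive_tool", "data": {
  "steps": [
    [-14.0, -3.0, 6.6, 0.1, -4.2, -9.1, 76],
    [-13.5, -2.5, 5.8, 0.3, -4.3, -8.9, 76],
    [-13.3, -2.0, 5.0, 0.5, -4.3, -8.8, 76],
    [-13.4, -1.5, 4.1, 0.7, -4.4, -8.6, 76],
    [-13.7, -1.2, 3.2, 0.9, -4.5, -8.5, 76],
    [-14.3, -0.9, 2.2, 1.2, -4.5, -8.3, 76],
    [-15.1, -0.9, 1.1, 1.5, -4.6, -8.1, 76],
    [-16.0, -1.2, 0.1, 1.8, -4.6, -7.9, 76],
    [-17.0, -1.7, -0.9, 2.1, -4.6, -7.6, 76],
    [-18.1, -2.5, -1.9, 2.4, -4.5, -7.4, 76],
    [-19.1, -3.7, -2.9, 2.7, -4.5, -7.1, 76]
  ]
}}

```text
clock: 20.08
eef_pos: [438.9, 362.4, 327.7]
eef_rot: [-0.225, 0.565, 0.651, 0.453]
contact_force: [-0.1, 0.9, 0.5]
opening: 76.2
grasp_force: 0.0
```

Request:
{"op": "drive_tool", "data": {
  "steps": [
    [-20.0, -5.2, -3.8, 3.1, -4.4, -6.9, 76],
    [-20.7, -6.9, -4.7, 3.4, -4.2, -6.6, 76],
    [-21.2, -8.9, -5.5, 3.8, -4.0, -6.3, 76],
    [-21.4, -11.1, -6.2, 4.1, -3.8, -6.0, 76],
    [-21.3, -13.5, -6.8, 4.4, -3.5, -5.7, 76],
    [-20.8, -15.9, -7.3, 4.7, -3.2, -5.5, 76],
    [-20.0, -18.3, -7.8, 4.9, -2.8, -5.1, 76],
    [-18.8, -20.7, -8.1, 5.2, -2.4, -4.8, 76],
    [-17.2, -22.9, -8.4, 5.3, -2.0, -4.5, 76],
    [-15.3, -25.0, -8.5, 5.5, -1.5, -4.2, 76],
    [-13.0, -26.8, -8.6, 5.6, -1.0, -3.9, 76],
    [0, 0, 0, 0, 0, 0, 76]
  ]
}}

```text
clock: 21.58
eef_pos: [449.2, 94.9, 255.0]
eef_rot: [-0.004, 0.185, 0.983, -0.003]
contact_force: [0.1, -1.0, 0.9]
opening: 75.8
grasp_force: 0.0
```

```bash
python3 - <<'E'
from plan import *
o=get_obs(); ci=camera_info("wrist"); im,d=get_image("wrist"); M=rm(o['eef_rot'])
np.set_printoptions(precision=3,suppress=True); print(o['q'],o['eef_pos'],ci['eye']); print(M)
np.savez("wrist2.npz",im=im,d=d,**ci); cv2.imwrite("pics/w2.png",im[:,:,::-1])
Pc=cloud(ci,d); m=(Pc[...,2]>84)&(Pc[...,2]<102)&(np.hypot(Pc[...,0]-459,Pc[...,1]-100)<45)&(d>0)
q=Pc[m]; print(m.sum(),np.median(q[:,2])); r=cv2.minAreaRect(q[:,:2].astype(np.float32)); print(r)
v=np.linalg.svd(q[:,:2]-q[:,:2].mean(0),full_matrices=False)[2][0]; print(np.arctan2(v[1],v[0]),q.mean(0),proj(ci,[459,100,93]))
E
```

```text
[ 0.087 -0.111  1.558 -0.004  1.704 -1.111] [449.218  94.912 254.974] [384.476 121.893 377.574]
[[-0.931  0.364 -0.009]
 [ 0.364  0.931 -0.005]
 [ 0.007 -0.008 -1.   ]]
571 91.37221090366455
((462.6588439941406, 101.95842742919922), (14.059102058410645, 40.027591705322266), 65.67039489746094)
-0.41643317150784753 [461.485 102.353  91.216] [[258.109 191.093]]
```

View pics/w2.png

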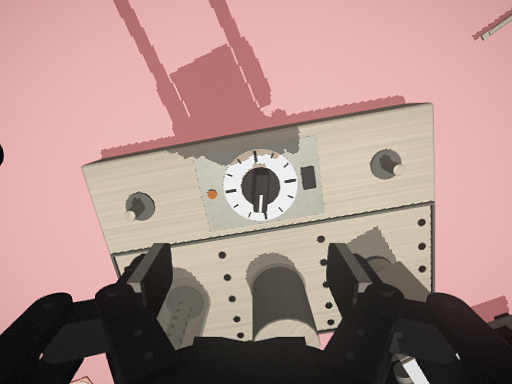

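The wrist picture shows the knob at (261,188), with its pointer at (263,203) towards the rack's back. The bar measures 14.1 x 40.0 mm at (462.7,102.0), heading -24.3°, so the pointer is about 0.23 rad past 12. I'll align across the bar and descend.

Request:
{"op": "drive_tool", "data": {
  "steps": [
    [-10, 11.5, 0, 0, 0, 3, 46],
    [0, 0, 40, 0, 0, 0, 46],
    [0, 0, 40, 0, 0, 0, 46],
    [0, 0, 40, 0, 0, 0, 46],
    [0, 0, 25, 0, 0, 0, 46],
    [0, 0, 10, 0, 0, 0, 46],
    [0, 0, 5, 0, 0, 0, 46],
    [0, 0, 0, 0, 0, 0, 46]
  ],
  "grip_force": 25
}}

```text
clock: 22.62
eef_pos: [463.3, 101.4, 97.7]
eef_rot: [-0.001, 0.21, 0.978, -0.002]
contact_force: [0.1, -0.6, -0.1]
opening: 46.0
grasp_force: 0.0
```

```bash
python3 - <<'E'
from plan import *
o=get_obs(); M=rm(o['eef_rot']); print(o['q'],o['eef_pos'],o['contact_force'],o['opening'])
print("rest world",np.array([462.7,102,91])-o['eef_pos'],"tool",M.T@(np.array([462.7,102,91])-o['eef_pos']),"y head",np.degrees(np.arctan2(M[1,1],M[0,1])))
E
```

```text
[ 0.1  0.   1.8 -0.   1.4 -1. ] [463.3 101.4  97.7] [ 0.1 -0.6 -0.1] 46.0184214776869
rest world [-0.6  0.6 -6.7] tool [0.8 0.4 6.7] y head 65.70495487637902
```

Request:
{"op": "drive_tool", "data": {
  "steps": [
    [0.8, 0.4, 6, 0, 0, 0, 46],
    [0, 0, 0, 0, 0, 0, 25],
    [0, 0, 0, 0, 0, 0, 8],
    [0, 0, 0, 0, 0, 0, 8],
    [0, 0, 0, 0, 0, 0, 8],
    [0, 0, 0, 0, 0, 0, 8],
    [0, 0, 0, 0, 0, 0, 8]
  ]
}}

```text
clock: 23.5
eef_pos: [462.1, 101.2, 91.6]
eef_rot: [-0.001, 0.21, 0.978, -0.004]
contact_force: [-2.8, -4.1, 4.3]
opening: 13.5
grasp_force: 29.4
```

Request:
{"op": "drive_tool", "data": {
  "steps": [
    [0, 0, 0, 0, 0, 9.6, 8],
    [0, 0, 0, 0, 0, 9.6, 8],
    [0, 0, 0, 0, 0, 9.6, 8],
    [0, 0, 0, 0, 0, 9.6, 8],
    [0, 0, 0, 0, 0, 9.6, 8],
    [0, 0, 0, 0, 0, 9.6, 8],
    [0, 0, 0, 0, 0, 9.6, 8],
    [0, 0, 0, 0, 0, 9.6, 8],
    [0, 0, 0, 0, 0, 0, 8],
    [0, 0, 0, 0, 0, 0, 8],
    [0, 0, 0, 0, 0, 0, 8]
  ]
}}

```text
clock: 24.88
eef_pos: [461.6, 100.8, 91.6]
eef_rot: [0.001, 0.772, 0.635, -0.004]
contact_force: [-5.1, -5.4, 4.8]
opening: 13.0
grasp_force: 29.6
```

Request:
{"op": "drive_tool", "data": {
  "steps": [
    [0, 0, 0, 0, 0, 0, 30],
    [0, 0, 0, 0, 0, 0, 46],
    [0, 0, 0, 0, 0, 0, 46],
    [0, 0, 0, 0, 0, 0, 46],
    [0, 0, -20, 0, 0, 0, 46],
    [0, 0, -40, 0, 0, 0, 46],
    [0, 0, -50, 0, 0, 0, 46],
    [0, 0, -50, 0, 0, 0, 46],
    [0, 0, 0, 0, 0, 0, 46],
    [0, 0, 0, 0, 0, 0, 46]
  ]
}}

```text
clock: 26.12
eef_pos: [462.7, 102.7, 250.7]
eef_rot: [0.001, 0.772, 0.636, -0.003]
contact_force: [-1.2, 0.8, -0.9]
opening: 45.8
grasp_force: 0.0
```

```bash
python3 - <<'E'
from plan import *
o=get_obs(); ci=camera_info("wrist"); im,d=get_image("wrist"); print(o['eef_pos'],o['contact_force'])
Pc=cloud(ci,d); m=(Pc[...,2]>84)&(Pc[...,2]<102)&(np.hypot(Pc[...,0]-462,Pc[...,1]-101)<30)&(d>0)
q=Pc[m]; print(m.sum(),cv2.minAreaRect(q[:,:2].astype(np.float32)))
v=np.linalg.svd(q[:,:2]-q[:,:2].mean(0),full_matrices=False)[2][0]; a=np.arctan2(v[1],v[0])%np.pi-np.pi; np.set_printoptions(precision=3); print("bar heading",a,"theta",-.195-a)
a,b=(cv2.resize(x,(400,300)) for x in (im,get_image("scene")[0])); cv2.imwrite("pics/fin.png",np.hstack([a,b])[:,:,::-1])
c=np.array([608,189]); ci=camera_info("top"); im,d=get_image("top"); Pc=cloud(ci,d); m=(Pc[...,2]>194)&(Pc[...,2]<215)&(np.hypot(*(Pc[...,:2]-c).transpose(2,0,1))<50)&(d>0); print("base",np.median(Pc[m][:,2]),cv2.minAreaRect(atz(ci,np.argwhere(m)[:,::-1],204)[:,:2].astype(np.float32)))
E
```

```text
[462.7 102.7 250.7] [-1.2  0.8 -0.9]
608 ((463.1307373046875, 101.75633239746094), (39.765785217285156, 13.700251579284668), 78.80321502685547)
bar heading -1.7644033738230227 theta 1.5694033738230226
base 205.35111152020897 ((607.4951171875, 189.22103881835938), (52.60725784301758, 54.29690933227539), 12.359443664550781)
```

View pics/fin.png

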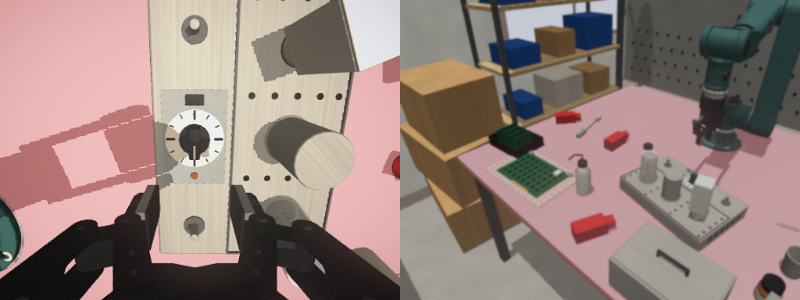

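The left half shows the pointer (195,152) at the quarter mark, with the timer reading 1.57 rad. The right half shows the bottle upside down on its peg, with the beakers and wash bottle undisturbed. The arm is clear at z 250, so I'll hand the job in.

```bash
python3 -c "
from bench import *;print(job_done())"
```

```text
the job is handed in; nothing more can be done
None
```

I handed the job in at about 26 s: the bottle stands upside down on the free peg's foot, let go, and the timer measures 1.57 rad at the quarter mark; I saw no shift of the beakers or wash bottle, and no verdict came back.

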